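Put the muddled worktop things back on their own mats

ROBOT

A 7-joint arm with a two-finger parallel gripper is mounted at the origin on a cart in front of the work surface, level with it; the furniture and walls round the work are solid. World frame = base frame: x ahead of the robot, y to its left, z up, the work surface at z = 0. Lengths are in m, angles in rad, forces in N, time in s.
With the tool pointing down it reaches from about 0.35 to 0.9 m from the base axis. Payload 19.9 kg.
Tool frame: the origin (TCP) lies between the finger pads; the fingertips stand 19 mm ahead of it and the grasp point (between the pads) is the TCP; z points along the fingers, y is the line along which they close (so a half turn about z gives the same grasp; the last joint's range is limited). The gripper opens to 94 mm and grips with 3 to 60 N. Pads are 16 mm wide; open, the fingers measure 119 mm over their backs; the gripper's body (75 mm by 177 mm) begins 78 mm behind the grasp point.
Start: joints at [-1.226, 0.417, -0.01, 1.614, 0.005, 1.111, -0.053], TCP at [0.235, 0.579, 0.224] pointing down, gripper open.
Joint ranges: [-2.81, 2.81], [-0.39, 2.02], [-1.27, 1.25], [0.06, 2.57], [-1.19, 4.33], [0.19, 2], [-2.82, 2.82]. Speed limits (rad/s): [1.89, 1.89, 2.39, 2.39, 3.01, 3.01, 3.01].

INTERFACE

Orientations are given as a 3x3 rotation matrix whose columns are the frame's x, y, z axes.
In Python, from rig import robot gives the robot as it stands. Calls block until the motion is done:
- robot.move_ptp(position, orientation): joint-space move of the TCP to a pose.
- robot.move_linear(position, velocity=0.15, frame=None, threshold=None): straight line of the TCP; frame=None keeps the orientation; velocity is the mean speed in m/s. With threshold (N) it stops when the force on the tool has changed by that much, and returns True; else False.
- robot.goto_joints(angles): joint-space move.
- robot.gripper_to(opening): finger opening in m; the grip force is fixed at half the most; returns when the fingers have stopped.
- robot.pause(seconds).
- robot.ik(position, orientation): joint angles nearest the present ones, or None.
- robot.get_state(): the state.
- robot.grab_frame(name): name is "scene" or "top" or "wrist"; returns the picture (384x512x3 uint8, red, green, blue); there is no depth.
- robot.camera_info(name): a dict with "fx", "fy", "cx", "cy" (pixels), "dist" ([k1, k2, p1, p2, k3] as OpenCV has them; the pictures are not rectified), "rvec" (rotation vector, rad) and "tvec" (3), from world to camera coordinates, as OpenCV has them. Camera axes: x right, y down, z forward; pixel columns grow to the right and rows downward; lengths in m; the calibration is good to about 2 mm. A picture is of the moment at which its call begins: read the wrist's pose just before it. camera_info takes no time and is no camera call; for the wrist camera it gives the pose at the moment of the call.
A pose or a line that the arm cannot do raises robot.PlanningError and nothing moves.
- robot.sign_off(): hands the job in; it is judged then, once.
The state is a dict: "time": time; "qpos": joint angles; "joint_vel": joint speeds; "effort": joint torques, N m; "ee_pos": TCP position; "tool_rot": TCP orientation; "force": force on the tool from outside, world axes, zero at the start; "moment": the same for the moment, N m; "opening": finger opening in m; "grasp_force": force on a finger pad.
Only numpy, scipy, OpenCV 4.12 (cv2) and the standard library are available. Lean on these libraries where they do the work, as an engineer would, in place of code of your own. Each camera call takes 0.05 s, during which the arm holds its last target. There are 200 camera calls.

TASK

After the worktop was wiped, four things were put back on the wrong mats. Put each on its own mat, upright and centred: the mug on the round wooden trivet, the egg cup on the square cork mat, the kitchen timer on the hexagonal tile and the cream tube on the oblong slatted stand. A free spot of worktop can serve on the way; let nothing tip over, and leave the small grey lidded pot and the white lidded jar where they are.

Things in the scene. Friction and masses are not known exactly. Their poses are not given: they have to be found in the camera images.
- mug: empty stoneware mug, loose, 0.3 kg, 92 mm high, z up; round body 80 mm wide with its axis at (0, +17) mm from the origin (underside). Loop handle toward -y (at start world -y within 0.7 rad), 10-12 mm thick along x: upright bar at y -56 to -46, z 28 to 72 mm; top bar at y -52 to -24, z 66 to 78 mm. Grip it from above across x at (0, -46, 66) mm
- mug_centre (a point): the centre of the mug's round underside, on the body's axis; same axes as the mug
- egg_cup: empty stoneware egg cup on a foot, loose, round, 47 mm in diameter over the rim and 50 mm high; origin at the centre of its underside, z up. The bowl's outside is nearly upright from 36 to 50 mm above the underside, below it narrows. Grip it just below the rim. Mass about 0.09 kg
- timer: round kitchen timer, loose; origin at the centre of its underside, z up, 37 mm high: a dark base 65 mm in diameter, 22 mm high, and on it a white dial 55 mm in diameter, from 23 to 36 mm above the underside, that does not turn here. Mass about 0.13 kg
- tube: pale cream tube standing upright on its cap, loose, 0.11 kg, 140 mm high; origin at the centre of its underside, z up. Round and 41 mm wide just above the cap (22 mm up), from there it tapers evenly along x to a flat crimped edge at the top that is 47 mm wide along y: at 70 mm up it is 25 mm thick along x. Grip it across x, 70 to 80 mm up
- round_trivet: fixed round dark wooden trivet, 91 mm in diameter, flat top 12 mm above the worktop; origin at the centre of its underside. The mug's own mat
- cork_mat: fixed square cork mat, 96 x 96 mm, flat top 12 mm above the worktop; origin at the centre of its underside. The egg cup's own mat
- hex_tile: fixed hexagonal terracotta tile, 96 mm over the flats (along x), flat top 12 mm above the worktop; origin at the centre of its underside. The timer's own mat
- slat_stand: fixed oblong stand of five pale wooden slats, 84 mm (x) by 126 mm (y), slats along y, top 12 mm above the worktop; origin at the centre of its underside. The cream tube's own mat
- sugar_pot: small grey pot with a wooden lid and knob, 77 mm in diameter, 70 mm high, loose on the worktop beyond the mats; origin at the centre of its underside; leave it alone. Room: right of the mats lies the sink (from y = 0.10 to -0.37, x over 0.43) with a fixed tap, 0.4 m tall, whose spout reaches over the basin: swing past it with the tool within 0.42 m of the base
- lid_jar: white jar with a flat wooden lid, 98 mm in diameter, 96 mm high, loose on the worktop beyond the mats to the left; origin at the centre of its underside; leave it alone
There are look-alikes about, which are no part of the job. What is shaped like the slat_stand but purple or red is not meant.

How it is judged:
At the end, for the whole second after the job is handed in: Mug on trivet, egg cup on cork mat, timer on tile, tube on slatted stand: each within 15 mm of its mat's centre, standing on it (4 mm) and upright (0.1 rad), at rest; grey pot and white jar within 15 mm of where they were (horizontal distance between mug_centre and round_trivet below 0.015 m and z of mug_centre in the frame of round_trivet between 0.008 and 0.016 m and angle between each of mug, egg_cup, timer, tube's own z axis and vertical below 0.1 rad and linear speed of each of mug, egg_cup, timer, tube below 0.02 m/s and angular speed of each of mug, egg_cup, timer, tube below 0.2 rad/s and horizontal distance between egg_cup and cork_mat below 0.015 m and z of egg_cup in the frame of cork_mat between 0.008 and 0.016 m and horizontal distance between timer and hex_tile below 0.015 m and z of timer in the frame of hex_tile between 0.008 and 0.016 m and horizontal distance between tube and slat_stand below 0.015 m and z of tube in the frame of slat_stand between 0.008 and 0.016 m and distance of each of sugar_pot, lid_jar from where it was at the start of the episode below 0.015 m); the robot touches nothing.
It fails at once if one of the four things is tipped over (angle between any of mug, egg_cup, timer, tube's own z axis and vertical above 0.7 rad).
It fails at once if the lidded pot or the jar is shifted by more than 15 mm or tipped (distance of any of sugar_pot, lid_jar from where it was at the start of the episode above 0.015 m or angle between any of sugar_pot, lid_jar's own z axis and vertical above 0.3 rad).
It also fails if it takes over 134 s, if anything falls off the work surface, if the arm or the gripper's body presses on something with over 40 N, if the wrist force passes 120 N, or if a joint passes its speed limit or range.

## Working session

There is one attempt and no reset: what is moved stays moved. The work goes in short steps, each a Python script; the robot and the scene stay as the last script left them, time stands still between calls to the robot, and variables do not carry over. Pictures are saved under pics/ and viewed, at most 14 in all, crops included, and the job is handed in when it is done.

```bash
mkdir -p pics; ls
python3 - <<'E'
from rig import robot
import cv2,numpy as np
for n in("scene","top","wrist"):
    i=robot.camera_info(n); im=robot.grab_frame(n); cv2.imwrite(f"pics/{n}0.png",im[:,:,::-1])
    R=cv2.Rodrigues(np.array(i['rvec'],float))[0]; print(n,[round(float(i[k]),1) for k in('fx','fy','cx','cy')],np.round(i['dist'],3),-R.T@np.array(i['tvec']).ravel(),R[2])
s=robot.get_state();print(s['time'],s['tool_rot'],s['opening'])
E
```

```text
pics
scene [458.2, 458.2, 257.4, 194.5] [0.031 0.    0.    0.    0.   ] [1.25984352 0.18475964 1.10893239] [-0.56819108  0.1238011  -0.81353069]
top [366.2, 366.2, 256.1, 201.8] [0.013 0.    0.    0.    0.   ] [0.40562983 0.3266473  0.89576666] [ 0.1113385   0.00269452 -0.99377889]
wrist [281.0, 281.0, 251.9, 182.6] [-0.029  0.     0.     0.     0.   ] [0.16301145 0.60803812 0.38433565] [ 0.24899838 -0.10220874 -0.96309562]
0.15 [[-9.26499125e-01  3.76296824e-01 -2.66792335e-04]
 [ 3.76296904e-01  9.26498656e-01 -9.38162152e-04]
 [-1.05844698e-04 -9.69599543e-04 -9.99999524e-01]] 0.09392168107157635
```

View pics/top0.png

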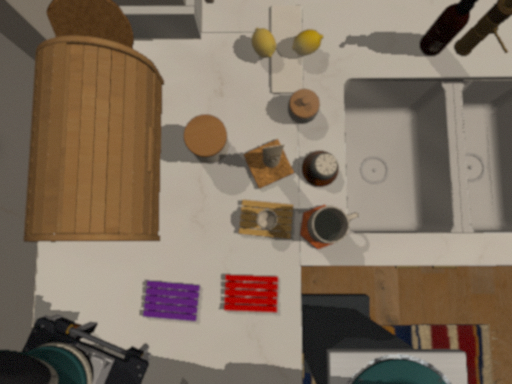

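View pics/scene0.png

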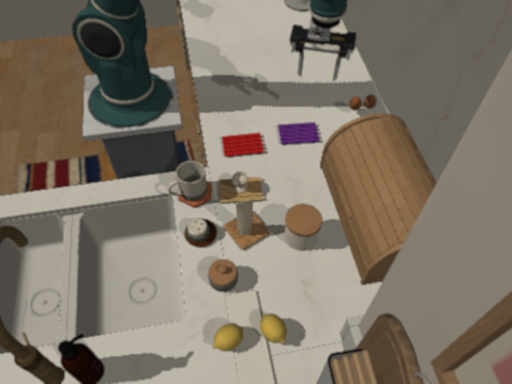

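The top view shows the mats: slatted stand at (266,219) with the egg cup on it, hex tile at (325,228) with the mug, cork mat at (268,163) with the tube, trivet at (321,168) with the timer. The jar is at (205,137) and the pot at (303,105). The look-alikes are the purple stand at (171,300) and the red one at (250,293). The scene view agrees.

```bash
cat > h.py <<'E'
from rig import robot
import cv2,numpy as np
def ray(i,uv):
    K=np.array([[i['fx'],0,i['cx']],[0,i['fy'],i['cy']],[0,0,1.]])
    p=cv2.undistortPoints(np.array(uv,float).reshape(-1,1,2),K,np.array(i['dist'],float)).reshape(-1,2)
    R=cv2.Rodrigues(np.array(i['rvec'],float))[0]
    d=np.c_[p,np.ones(len(p))]@R
    return -R.T@np.array(i['tvec'],float).ravel(),d/np.linalg.norm(d,axis=1)[:,None]
def onplane(i,uv,z):
    c,d=ray(i,uv); return c+d*((z-c[2])/d[:,2])[:,None]
def tri(views):  # [(info,uv)] -> point, residual
    A=np.zeros((3,3));b=np.zeros(3);L=[]
    for i,uv in views:
        c,d=ray(i,uv);P=np.eye(3)-np.outer(d[0],d[0]);A+=P;b+=P@c;L.append((c,P))
    x=np.linalg.solve(A,b);return x,max(np.linalg.norm(P@(x-c)) for c,P in L)
def Rdown(yaw=0.): # tool y (closing) along world direction yaw+90deg; yaw 0: tool x=-X, y=+Y
    c,s=np.cos(yaw),np.sin(yaw);return np.array([[-c,-s,0],[-s,c,0],[0,0,-1.]])
def shot(name,tag):
    i=robot.camera_info(name);im=robot.grab_frame(name)[:,:,::-1].copy()
    cv2.imwrite(f"pics/{tag}.png",im);np.save(f"pics/{tag}.npy",i,allow_pickle=True);return i,im
def load(tag): return np.load(f"pics/{tag}.npy",allow_pickle=True).item(),cv2.imread(f"pics/{tag}.png")
E
python3 - <<'E'
from h import *
i=robot.camera_info("top")
for n,u,z in[("slat",(266,219),.012),("egg",(266,219),.06),("hex",(325,228),.012),("mug",(328,223),.1),("cork",(268,163),.012),("triv",(321,168),.012),("jar",(205,137),.096),("pot",(303,105),.07)]: print(n,onplane(i,[u],z)[0].round(3))
robot.move_linear([.235,.579,.34],velocity=.3)
for k,p in enumerate([(.47,.30,.34),(.50,.15,.34)]):
    robot.move_ptp(p,Rdown()); robot.pause(.3); i,im=shot("wrist",f"w{k}")
    cv2.imwrite(f"pics/w{k}b.png",cv2.resize(im,(800,600),interpolation=cv2.INTER_CUBIC))
i,im=shot("top","t1");i,im=shot("scene","s1")
print(robot.get_state()['time'],robot.get_state()['qpos'])
E
```

```text
slat [0.463 0.305 0.012]
egg [0.46  0.306 0.06 ]
hex [0.441 0.163 0.012]
mug [0.448 0.173 0.1  ]
cork [0.601 0.299 0.012]
triv [0.587 0.17  0.012]
jar [0.642 0.443 0.096]
pot [0.725 0.218 0.07 ]
3.5083 [-0.55924682  0.13880855  0.23364132  1.72058981 -0.03334055  1.28618559
  1.25290614]
```

View pics/w0b.png

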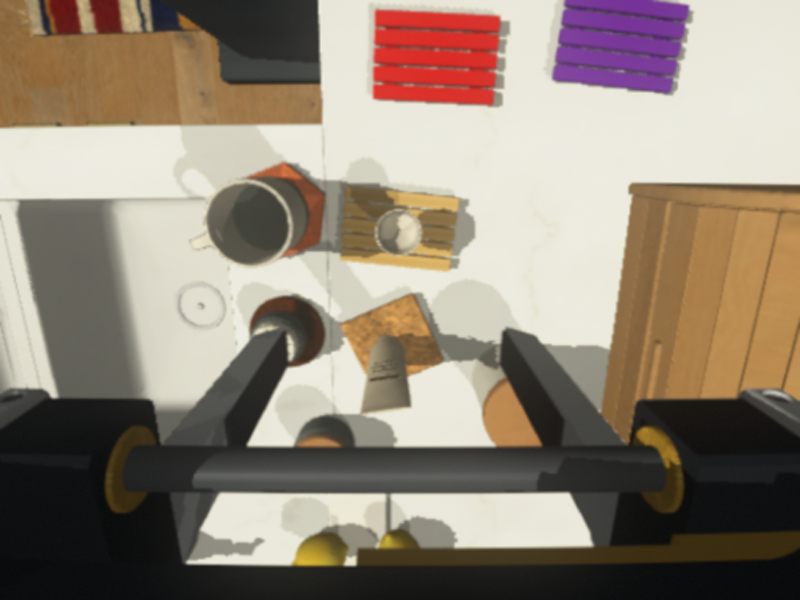

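View pics/w1b.png

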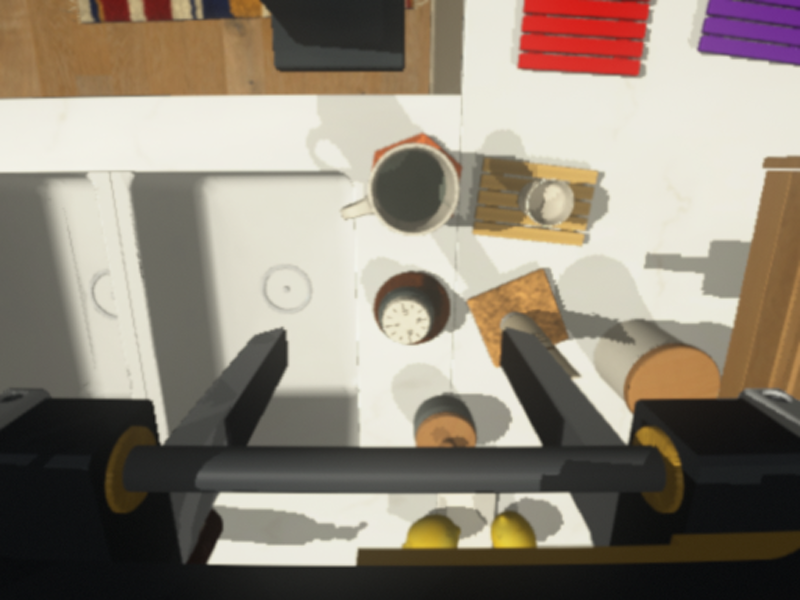

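Wrist view 0 shows the mug at (255,222), egg cup at (398,230), tube at (387,375), cork mat at (392,340) and slatted stand at (400,228). View 1 shows the timer dial at (405,317) and trivet at (411,307). The red (582,35) and purple (750,40) stands are not wanted. Next I'll segment and measure.

```bash
cat > m1.py <<'E'
from h import *
i1,w1=load("w1");i0,w0=load("w0");it=robot.camera_info("top");t0=cv2.imread("pics/top0.png");isc,s1=load("s1")
def px(im,*pts):
    h=cv2.cvtColor(im,cv2.COLOR_BGR2HSV);return [h[int(y),int(x)].tolist() for x,y in pts]
s=.64
print("w1 hex",px(w1,(385*s,150*s),(425*s,142*s)),"slat",px(w1,(490*s,170*s),(575*s,235*s)),"cork",px(w1,(540*s,280*s),(490*s,320*s)),"triv",px(w1,(385*s,300*s),(420*s,278*s),(440*s,310*s)),"mugrim",px(w1,(457*s,190*s),(374*s,190*s)),"egg",px(w1,(529*s,203*s),(550*s,205*s)),"dial",px(w1,(405*s,335*s),(395*s,310*s)),"tube",px(w0,(385*s,360*s),(385*s,400*s)),"top",px(w1,(480*s,450*s)))
def crop(im,x,y,w,h,k): return cv2.resize(im[y:y+h,x:x+w],None,fx=k,fy=k,interpolation=cv2.INTER_CUBIC)
A=crop(w1,215,75,170,165,2.3);B=crop(w0,125,95,175,175,2.25)
C=crop(t0,235,130,125,125,2.3);D=crop(s1,165,150,110,115,2.3)
out=np.zeros((600,800,3),np.uint8)
sy=300
def put(im,x,y,wm,hm):
    k=min(wm/im.shape[1],hm/im.shape[0]);im=cv2.resize(im,None,fx=k,fy=k);out[y:y+im.shape[0],x:x+im.shape[1]]=im
put(A,0,0,400,300);put(B,400,0,400,300);put(C,0,300,400,300);put(D,400,300,400,300)
cv2.imwrite("pics/comp.png",out)
E
python3 m1.py
```

```text
w1 hex [[10, 150, 179], [10, 172, 205]] slat [[19, 117, 118], [20, 132, 220]] cork [[16, 149, 194], [16, 148, 181]] triv [[37, 26, 89], [11, 129, 95], [16, 70, 62]] mugrim [[23, 42, 211], [23, 45, 102]] egg [[24, 41, 169], [22, 46, 217]] dial [[25, 34, 235], [23, 41, 207]] tube [[21, 64, 120], [21, 66, 136]] top [[23, 21, 48]]
```

View pics/comp.png

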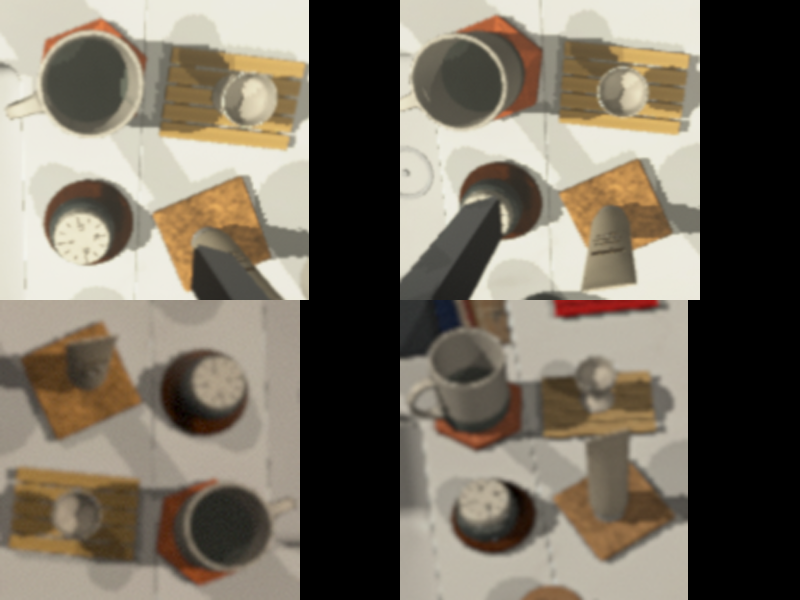

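The composite shows the mug, egg cup, timer and tube with their mats in four views. The tube's crimp ends are at original pixels w0 (233,263) and (262,260).

```bash
cat > m2.py <<'E'
from h import *
V={k:load(k) for k in("w0","w1","s1")};V["t0"]=(robot.camera_info("top"),cv2.imread("pics/top0.png"))
def show(n,d):
    x,r=tri([(V[k][0],[uv]) for k,uv in d.items()]);print(n,x.round(4),"res",round(r,4));return x
def comp(mask,seed,rad):
    m=np.zeros_like(mask);cv2.circle(m,(int(seed[0]),int(seed[1])),rad,255,-1);m&=mask
    n,l,st,c=cv2.connectedComponentsWithStats(m);j=1+np.argmax(st[1:,4]);return (l==j).astype(np.uint8),c[j],st[j,4]
# mats
seeds=dict(slat=dict(w0=(255,145),w1=(343,128),t0=(266,219),s1=(241,189)),cork=dict(w0=(250,213),t0=(268,163),s1=(246,230)),hex=dict(w0=(170,138),w1=(265,120),t0=(325,226),s1=(194,195)))
hr=dict(slat=(15,27,70),cork=(8,20,105),hex=(0,13,110))
for n,dd in seeds.items():
    allp=[]
    for k,uv in dd.items():
        i,im=V[k];h=cv2.cvtColor(im,cv2.COLOR_BGR2HSV);lo,hi,smin=hr[n]
        mask=cv2.inRange(h,(lo,smin,40),(hi,255,255))
        pts=[c for c in cv2.findContours(mask,cv2.RETR_EXTERNAL,cv2.CHAIN_APPROX_NONE)[0] if np.linalg.norm(c.reshape(-1,2).mean(0)-uv)<40 and len(c)>8]
        p=np.concatenate(pts).reshape(-1,2);p=p[np.linalg.norm(p-uv,axis=1)<48]
        P=onplane(i,cv2.convexHull(p.astype(np.float32)).reshape(-1,2),.012)[:,:2];allp.append(P)
        r=cv2.minAreaRect((P*1000).astype(np.float32));print(n,k,"rect c",np.round(r[0],1),"size",np.round(r[1],1),"ang",round(r[2],1))
    if n=="hex":
        from scipy.optimize import least_squares
        Q=np.concatenate(allp);c,rad=cv2.minEnclosingCircle((Q*1000).astype(np.float32));print("hex circ",c,rad)
# trivet dark
for k,uv in dict(w1=(263,197),t0=(321,168),s1=(200,231)).items():
    i,im=V[k];h=cv2.cvtColor(im,cv2.COLOR_BGR2HSV);m,c,a=comp(cv2.inRange(h[:,:,2],0,125),uv,30)
    cs=max(cv2.findContours(m,cv2.RETR_EXTERNAL,cv2.CHAIN_APPROX_NONE)[0],key=len).reshape(-1,2)
    P=onplane(i,cs,.012)[:,:2]*1000
    c,rad=cv2.minEnclosingCircle(P.astype(np.float32));e=cv2.fitEllipse(P.astype(np.float32));print("triv",k,np.round(c,1),round(rad,1),"ell",np.round(e[0],1),np.round(e[1],1))
# dial / mug interior
def blob(mk,uv,rad,k):
    i,im=V[k];h=cv2.cvtColor(im,cv2.COLOR_BGR2HSV)[:,:,2]
    m,c,a=comp(mk(h),uv,rad);cs=max(cv2.findContours(m,cv2.RETR_EXTERNAL,cv2.CHAIN_APPROX_NONE)[0],key=len)
    e=cv2.fitEllipse(cv2.convexHull(cs));print(k,np.round(e,1).tolist() if 0 else (np.round(e[0],1),np.round(e[1],1)));return e[0]
print("dial");d={k:blob(lambda h:cv2.inRange(h,150,255),uv,13 if k!="w1" else 18,k) for k,uv in dict(w1=(259,205),t0=(325.4,163.7),s1=(198,227)).items()}
show("dial",d);show("dial manual",dict(w1=(259,205.3),t0=(325.4,163.75),s1=(198.3,227.4)))
print("mug");d={k:blob(lambda h:cv2.inRange(h,0,120),uv,28,k) for k,uv in dict(w1=(265,120),t0=(328,220)).items()}
m=show("mug",d)
for k,uv in dict(w1=(220.5,136.6),t0=(353.8,216.3)).items():
    p=onplane(V[k][0],[uv],.075)[0];print("handle",k,p.round(3),np.arctan2(*(p-m)[[1,0]]))
show("egg",dict(w1=(352,128.9),t0=(267.1,218.8),w0=(255.1,148.1),s1=(165+196/2.609,150+73/2.609)))
a=show("crimpA",dict(w0=(232.9,263),t0=(282.9,144.6),s1=(237.4,201.8)));b=show("crimpB",dict(w0=(262.1,259.5),t0=(265,148.75),s1=(252.9,201.8)))
print(a-b,np.linalg.norm(a-b),(a+b)/2)
E
python3 m2.py
```

```text
slat w0 rect c [462.9 305.2] size [126.1  84.2] ang 84.0
slat w1 rect c [463.2 304.8] size [126.7  84. ] ang 83.9
slat t0 rect c [463.5 305.8] size [128.1  85.2] ang 83.9
slat s1 rect c [467.8 304.1] size [128.2  87.9] ang 85.2
cork w0 rect c [599.4 298.3] size [94.1 94.5] ang 24.7
cork t0 rect c [604.9 273.9] size [108.1 159.7] ang 10.9
cork s1 rect c [553.2 285.5] size [149.4 217.9] ang 86.9
hex w0 rect c [437.6 190.8] size [95.  68.8] ang 20.2
hex w1 rect c [409.9 176.8] size [93.5 35.1] ang 82.9
hex t0 rect c [442.7 192. ] size [101.6  65.9] ang 5.9
hex s1 rect c [467.1 179.3] size [ 58.3 104.6] ang 19.4
hex circ (446.19622802734375, 173.79605102539062) 55.33905029296875
triv w1 [584.7 172.7] 44.7 ell [584.5 173. ] [81.3 86.3]
triv t0 [586.3 184.3] 56.5 ell [586.  183.6] [ 84.1 104.9]
triv s1 [590.8 183.3] 56.8 ell [596.5 182. ] [ 81.4 103.8]
dial
w1 (array([258.3, 206.8]), array([32.2, 32.6]))
t0 (array([326.9, 162.4]), array([20.6, 22.9]))
s1 (array([196.6, 223.7]), array([18.5, 23.1]))
dial [0.5899 0.1632 0.0563] res 0.0026
dial manual [0.5918 0.1649 0.0401] res 0.0032
mug
w1 (array([261.6, 120.6]), array([45.1, 52.9]))
t0 (array([323. , 223.5]), array([39.9, 48.8]))
mug [0.4504 0.167  0.0071] res 0.0013
handle w1 [0.469 0.103 0.075] -1.2864583203065638
handle t0 [0.464 0.11  0.075] -1.3344084825421134
egg [0.4593 0.3054 0.059 ] res 0.0018
crimpA [0.6065 0.274  0.1544] res 0.0019
crimpB [0.6045 0.3134 0.1431] res 0.0045
[ 0.00197209 -0.03936424  0.01137066] 0.04102101895789094 [0.60546764 0.29369076 0.14876111]
```

```bash
cat >> h.py <<'E'
def st(): return robot.get_state()
def pick(xyz,yaw,op=.094,hi=.25,lift=None):
    x,y,z=xyz;robot.gripper_to(op)
    robot.move_ptp([x,y,hi],Rdown(yaw));robot.move_linear([x,y,z+.02],velocity=.2);c=robot.move_linear([x,y,z],velocity=.06,threshold=12)
    robot.gripper_to(0.0);s=st();print("grip",c,s['ee_pos'].round(4) if hasattr(s['ee_pos'],'round') else s['ee_pos'],"open",round(s['opening'],4),"F",s['grasp_force'],"t",round(s['time'],1))
    lift=hi if lift is None else lift
    robot.move_linear([x,y,z+.03],velocity=.08);robot.move_linear([x,y,lift],velocity=.25);s=st();print("lifted open",round(s['opening'],4),np.round(s['force'],1),np.round(s['moment'],2))
def place(xyz,hi=.25,op=.094,cross=.25):
    x,y,z=xyz;robot.move_linear([x,y,st()['ee_pos'][2]],velocity=cross);robot.move_linear([x,y,z+.02],velocity=.2)
    c=robot.move_linear([x,y,z-.003],velocity=.03,threshold=5);p=st()['ee_pos'];print("placed",c,np.round(p,4))
    robot.gripper_to(op);robot.move_linear([x,y,p[2]+.03],velocity=.08);robot.move_linear([x,y,hi],velocity=.3);print("t",round(st()['time'],1))
E
python3 - <<'E'
from m2 import *
print("----")
show("mug rim",dict(w1=(265.05,120.7),t0=(329.6,225),w0=(160.6,141.7),s1=(190.3,173.8)))
for k,uv in dict(w1=(265.05,120.7),t0=(329.6,225),w0=(160.6,141.7),s1=(190.3,173.8)).items(): print(k,onplane(V[k][0],[uv],.104)[0])
for k,uv in dict(w1=(259,205.3),t0=(325.4,163.75),s1=(198.3,227.4)).items(): print("dial",k,onplane(V[k][0],[uv],.048)[0])
a,b=onplane(V['w0'][0],[(232.9,263),(262.1,259.5)],.152);print("crimp w0",a,b,(a+b)/2,np.linalg.norm(a-b))
for n,uv in(("jarbox",(160,240)),): print(onplane(V['t0'][0],[uv],0.),onplane(V['t0'][0],[uv],.2))
E
python3 - <<'E'
from h import *
pick((.4593,.3054,.054),0.)
place((.385,.43,.042))
E
```

```text
slat w0 rect c [462.9 305.2] size [126.1  84.2] ang 84.0
slat w1 rect c [463.2 304.8] size [126.7  84. ] ang 83.9
slat t0 rect c [463.5 305.8] size [128.1  85.2] ang 83.9
slat s1 rect c [467.8 304.1] size [128.2  87.9] ang 85.2
cork w0 rect c [599.4 298.3] size [94.1 94.5] ang 24.7
cork t0 rect c [604.9 273.9] size [108.1 159.7] ang 10.9
cork s1 rect c [553.2 285.5] size [149.4 217.9] ang 86.9
hex w0 rect c [437.6 190.8] size [95.  68.8] ang 20.2
hex w1 rect c [409.9 176.8] size [93.5 35.1] ang 82.9
hex t0 rect c [442.7 192. ] size [101.6  65.9] ang 5.9
hex s1 rect c [467.1 179.3] size [ 58.3 104.6] ang 19.4
hex circ (446.19622802734375, 173.79605102539062) 55.33905029296875
triv w1 [584.7 172.7] 44.7 ell [584.5 173. ] [81.3 86.3]
triv t0 [586.3 184.3] 56.5 ell [586.  183.6] [ 84.1 104.9]
triv s1 [590.8 183.3] 56.8 ell [596.5 182. ] [ 81.4 103.8]
dial
w1 (array([258.3, 206.8]), array([32.2, 32.6]))
t0 (array([326.9, 162.4]), array([20.6, 22.9]))
s1 (array([196.6, 223.7]), array([18.5, 23.1]))
dial [0.5899 0.1632 0.0563] res 0.0026
dial manual [0.5918 0.1649 0.0401] res 0.0032
mug
w1 
[... 446 characters left out ...]
--
mug rim [0.4444 0.168  0.0919] res 0.001
w1 [0.4439643  0.16841861 0.104     ]
t0 [0.44343173 0.17027843 0.104     ]
w0 [0.44274714 0.17108133 0.104     ]
s1 [0.45466861 0.16806295 0.104     ]
dial w1 [0.58870021 0.1624985  0.048     ]
dial t0 [0.5902069  0.16536168 0.048     ]
dial s1 [0.59684823 0.16826476 0.048     ]
crimp w0 [0.6063838  0.27343162 0.152     ] [0.60081166 0.31433262 0.152     ] [0.60359773 0.29388212 0.152     ] 0.041278819114434165
[[0.41353419 0.56307427 0.        ]] [[0.41176936 0.51028665 0.2       ]]
grip False [0.4593 0.3054 0.054 ] open 0.0444 F 30.00014336546883 t 6.8
lifted open 0.0445 [ 0.6  0.1 -0.2] [0.03 0.01 0.04]
placed True [0.385  0.4295 0.0417]
t 12.8
```

Run:
```python
from h import *
robot.move_ptp([.48,.31,.30],Rdown());robot.pause(.2);i,im=shot("wrist","w2")
cv2.imwrite("pics/w2b.png",cv2.resize(im[80:350,100:420],(800,675))[:600])
print(st()['time'])
```

```text
13.7417
```

View pics/w2b.png

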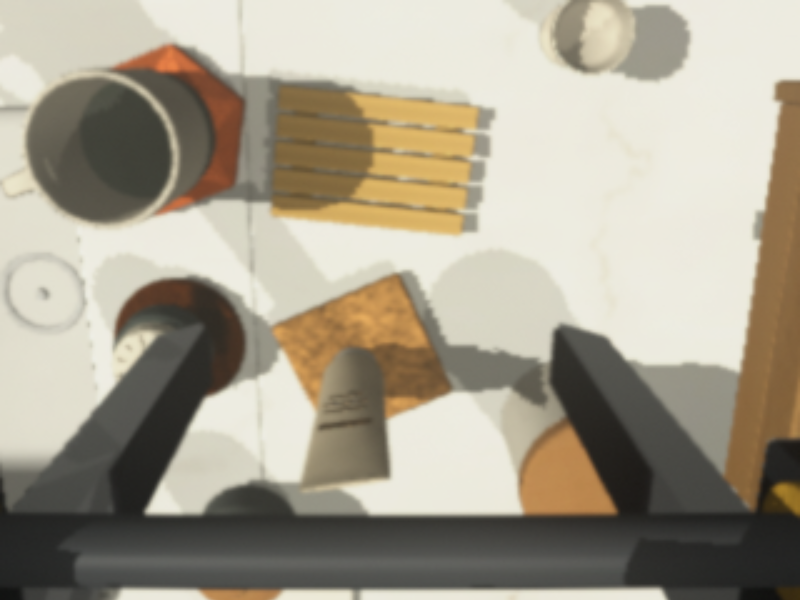

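The close crop shows the tube crimp at (302,490) to (391,476), the slatted stand free, the egg cup upright at (593,35) and hex vertices at (172,44) and (244,97).

```bash
cat > pk.py <<'E'
from h import *
i,_=load("w2");f=lambda L:np.array(L,float)*.4+[100,80]
a,b=onplane(i,f([(302,490),(391,476)]),.152);d=b-a
c,_r=tri([(i,[f((346.5,483))]),(robot.camera_info("top"),[(273.9,146.7)]),(load("w0")[0],[(247.5,261.3)])])
print("tube",(a+b)/2,np.linalg.norm(d),"yaw",np.arctan2(-d[0],d[1]),"tri",c,_r)
print("hexv",onplane(i,f([(172,44),(244,97),(240,177)]),.012)[:,:2].round(4).tolist())
q=onplane(i,f([(275,85),(480,105),(462,234),(271,214)]),.012)[:,:2];print("slat",q.mean(0),np.linalg.norm(np.diff(q,axis=0),axis=1))
q=onplane(i,f([(273,327),(402,273),(452,388)]),.012)[:,:2];print("cork",(q[0]+q[2])/2,np.linalg.norm(np.diff(q,axis=0),axis=1))
E
python3 pk.py
```

```text
tube [0.60515977 0.29381831 0.152     ] 0.04547462400860381 yaw 0.18090330324437814 tri [0.60356013 0.29305696 0.15346692] 0.0018298476790730082
hexv [[0.3911, 0.1828], [0.423, 0.2255], [0.4733, 0.2205]]
slat [0.46298146 0.30547038] [0.12831681 0.08347166 0.12550282]
cork [0.59886466 0.29934009] [0.0956412  0.09125724]
```

Run:
```python
from h import *
for y in(.17-np.pi/2,.17+np.pi/2):
    for p in((.6045,.2935,.25),(.463,.3052,.087)): 
        q=robot.ik(p,Rdown(y));print(None if q is None else np.round(q,2))
q=robot.ik((.6045,.2935,.25),Rdown(.17-np.pi/2))
y=.17-np.pi/2 if q is not None and abs(q[6])<2.6 else .17+np.pi/2
pick((.6045,.2935,.087),y,hi=.26)
place((.463,.3052,.087),hi=.28)
robot.move_ptp([.44,.40,.30],Rdown());robot.pause(.2);i,im=shot("wrist","w3")
cv2.imwrite("pics/w3b.png",cv2.resize(im[60:330,60:380],(800,675))[:600]);print(st()['time'])
```

```text
[-0.75  0.5   0.36  1.47 -0.18  1.21 -0.19]
[-0.86  0.48  0.28  1.91 -0.18  0.78 -0.31]
[-0.42  0.49 -0.11  1.45  0.06  1.21  2.77]
[-0.53  0.47 -0.14  1.9   0.09  0.78  2.6 ]
grip False [0.6045 0.2935 0.087 ] open 0.0338 F 29.8944173300697 t 17.4
lifted open 0.0336 [-0.2 -0.  -0.4] [-0.03  0.04  0.01]
placed True [0.4629 0.3051 0.0866]
t 23.2
24.5833
```

View pics/w3b.png

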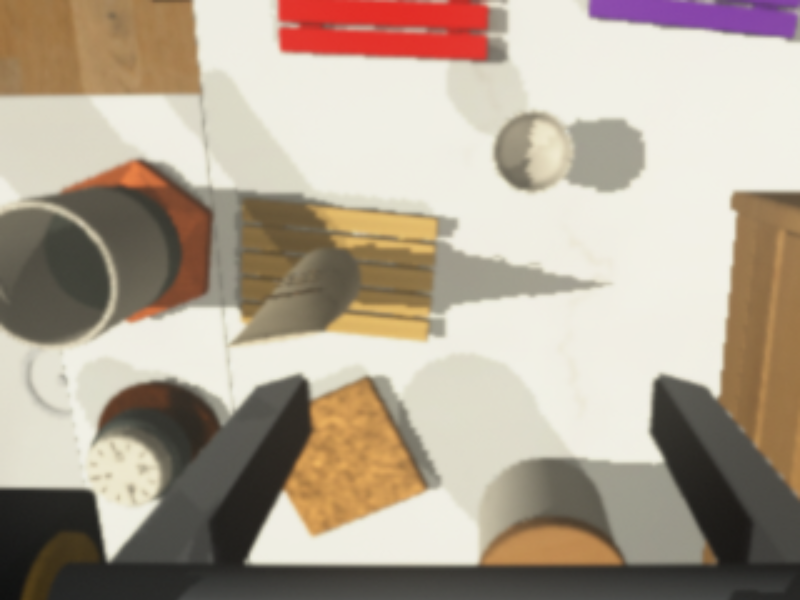

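The crop shows the tube standing on the slats with its crimp edge from (232,343) to about (328,330), the egg cup at (534,151) and the cork mat clear, with corners (372,378), (426,487) and (314,535).

Run:
```python
from h import *
i,_=load("w3");f=lambda L:np.array(L,float)*.4+[60,60]
print("egg",onplane(i,f([(534,151)]),.05))
a,b=onplane(i,f([(232,343),(328,330)]),.152);print("tube top",a,b,(a+b)/2,np.linalg.norm(b-a))
q=onplane(i,f([(372,378),(426,487),(314,535)]),.012)[:,:2];print("cork",(q[0]+q[2])/2,np.linalg.norm(np.diff(q,axis=0),axis=1))
p=onplane(i,f([(136,159),(211,210),(207,287)]),.012)[:,:2];print("hex",p.tolist())
it,t=shot("top","t3");isc,s=shot("scene","s3")
A=cv2.resize(t[130:280,190:360],(400,353),interpolation=cv2.INTER_CUBIC);B=cv2.resize(s[120:270,160:330],(400,353),interpolation=cv2.INTER_CUBIC)
cv2.imwrite("pics/c3.png",np.hstack([A,B]))
```

```text
egg [[0.38459415 0.43038171 0.05      ]]
tube top [0.46581492 0.28427314 0.152     ] [0.45952823 0.32937787 0.152     ] [0.46267157 0.3068255  0.152     ] 0.04554074193151963
cork [0.59962214 0.30151097] [0.09048128 0.09200655]
hex [[0.39057719988349887, 0.18245305107753232], [0.4230262834053935, 0.2269747932528636], [0.4738826192581091, 0.21906541270566302]]
```

View pics/c3.png

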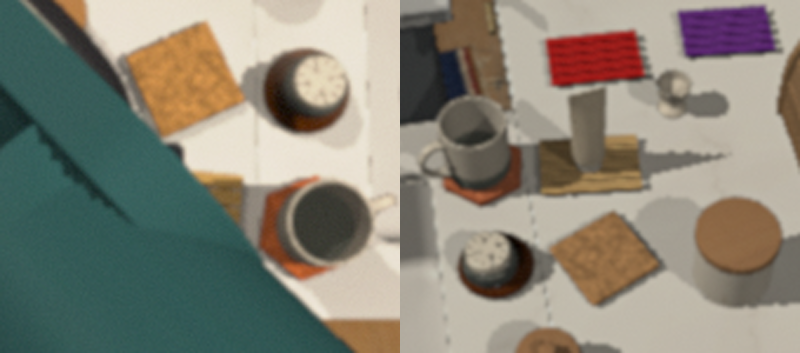

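Run:
```python
from h import *
pick((.3846,.4300,.042),0.)
place((.599,.299,.054))
pick((.5893,.1645,.0553),0.)
place((.385,.43,.0437))
robot.move_ptp([.50,.15,.32],Rdown());robot.pause(.2);i,im=shot("wrist","w4")
cv2.imwrite("pics/w4b.png",cv2.resize(im[70:340,100:420],(800,675))[:600]);print(st()['time'])
```

```text
grip False [0.3846 0.43   0.042 ] open 0.0447 F 30.000044953194447 t 27.7
lifted open 0.0442 [-0.7 -0.3 -1.7] [0.02 0.05 0.04]
placed True [0.599  0.2986 0.0537]
t 34.1
grip False [0.5893 0.1645 0.0553] open 0.0542 F 30.00010371208191 t 37.1
lifted open 0.0541 [-1.5 -0.4 -1.9] [0.07 0.02 0.03]
placed True [0.385  0.4301 0.043 ]
t 43.7
45.1167
```

View pics/w4b.png

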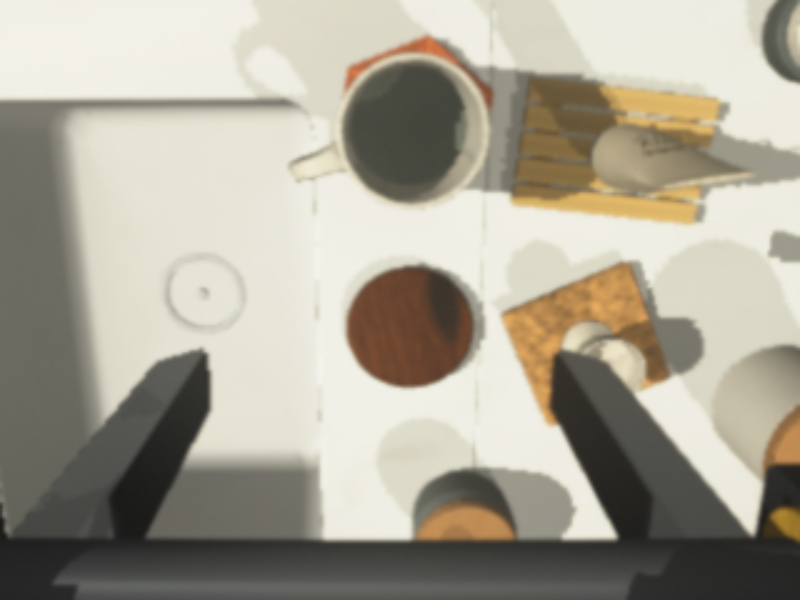

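The trivet is clear, centred near (410,326). The mug rim is centred near (415,128) and its handle runs from (340,152) to the tip at (292,171).

```bash
cat > m4.py <<'E'
from h import *
i,im=load("w4");f=lambda L:np.array(L,float)*.4+[100,70]
h=cv2.cvtColor(im,cv2.COLOR_BGR2HSV);m=((h[:,:,2]<150)&(h[:,:,1]>70)).astype(np.uint8)
n,l,s,c=cv2.connectedComponentsWithStats(m);u=(f((410,326))).astype(int);m=(l==l[u[1],u[0]]).astype(np.uint8)
cs=max(cv2.findContours(m,0,1)[0],key=len).reshape(-1,2)
P=onplane(i,cs,.012)[:,:2].astype(np.float32)*1000;print("triv",cv2.fitEllipse(P),cv2.minEnclosingCircle(P))
P=onplane(i,f([(340,128),(490,128),(415,52),(415,205)]),.104)[:,:2];print("mug rim",P.mean(0),np.ptp(P,axis=0))
it=robot.camera_info("top")
ax,r=tri([(i,[f((415,128.5))]),(load("w0")[0],[(160.6,141.7)]),(it,[(329.6,225)])]);print("mug tri",ax,r)
c=P.mean(0)
for z,pt in((.085,(340,152)),(.085,(310,164)),(.075,(292,171))):
    p=onplane(i,f([pt]),z)[0,:2];print(p,np.linalg.norm(p-c)*1000,"yaw",np.arctan2(*(p-c)[::-1])+np.pi/2)
E
python3 m4.py
```

```text
triv ((587.5836791992188, 169.54075622558594), (80.87034606933594, 89.51832580566406), 133.85525512695312) ((586.164794921875, 171.32484436035156), 44.30173110961914)
mug rim [0.4438983 0.168992 ] [0.07886397 0.07872361]
mug tri [0.44367922 0.16919993 0.09824416] 0.00019235678248286743
[0.4574698  0.12839164] 42.80857958832788 yaw 0.32259366577402293
[0.46410618 0.11154431] 60.89824569258238 yaw 0.3382432110867628
[0.46916741 0.10011619] 73.36487710967091 yaw 0.3516321789108354
```

Run:
```python
from h import *
y=.335-np.pi/2
print(robot.ik((.4645,.1096,.078),Rdown(y)),robot.ik((.6067,.112,.078),Rdown(y)))
pick((.4645,.1096,.078),y,op=.06,hi=.22,lift=.15)
robot.pause(.2);i,im=shot("scene","s5");cv2.imwrite("pics/s5b.png",cv2.resize(im[90:290,120:320],(600,600)));print(st()['time'])
```

```text
[-0.56640307  0.38172337  0.31839842  2.10129165 -0.18548954  0.68453472
  0.20980842] [-0.49002382  0.59527048  0.34678968  1.75538323 -0.25974889  0.83609719
  0.31203114]
grip False [0.4645 0.1096 0.078 ] open 0.0119 F 30.000611543655396 t 49.0
lifted open 0.0114 [-1.7  0.5 -2.6] [-0.15 -0.04  0.02]
50.0583
```

View pics/s5b.png

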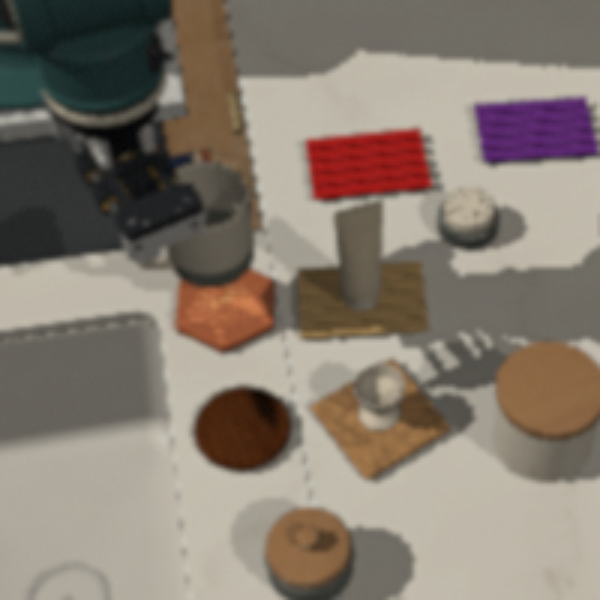

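The mug hangs upright, the hex tile at (225,310) is clear, and the timer at (468,215) and egg cup at (380,398) stand upright. Placing the mug now.

Run:
```python
from h import *
place((.6067,.1120,.078),hi=.22,op=.06,cross=.15)
robot.move_ptp([.45,.22,.32],Rdown());robot.pause(.2);i,im=shot("wrist","w6")
cv2.imwrite("pics/w6b.png",cv2.resize(im[70:340,100:420],(800,675))[:600]);print(st()['time'])
h=cv2.cvtColor(im,cv2.COLOR_BGR2HSV);m=cv2.inRange(h,(0,110,60),(13,255,255))
u=cv2.findContours(m,0,1)[0];c=[x for x in u if cv2.contourArea(x)>300]
for x in c:
    P=onplane(i,x.reshape(-1,2),.012)[:,:2].astype(np.float32)*1000;print(cv2.minEnclosingCircle(P),P.mean(0),cv2.minAreaRect(P))
```

```text
placed True [0.6066 0.1116 0.0773]
t 54.1
55.2667
((444.5049133300781, 172.30221557617188), 53.70564270019531) [443.54233 172.42615] ((444.1976623535156, 172.31346130371094), (94.91844177246094, 106.25322723388672), 80.05812072753906)
((288.15179443359375, 341.43133544921875), 74.01085662841797) [287.5117  338.24203] ((287.94921875, 341.5956726074219), (126.00943756103516, 83.69351196289062), 87.42761993408203)
((236.13589477539062, -35.1966552734375), 22.709983825683594) [235.72154 -34.71296] ((236.13580322265625, -35.38362121582031), (30.760028839111328, 34.31743240356445), 88.73271179199219)
((235.75955200195312, -77.06816101074219), 23.152053833007812) [235.12006 -76.67149] ((235.74676513671875, -77.81813049316406), (32.98170471191406, 35.87493896484375), 88.53649139404297)
```

View pics/w6b.png

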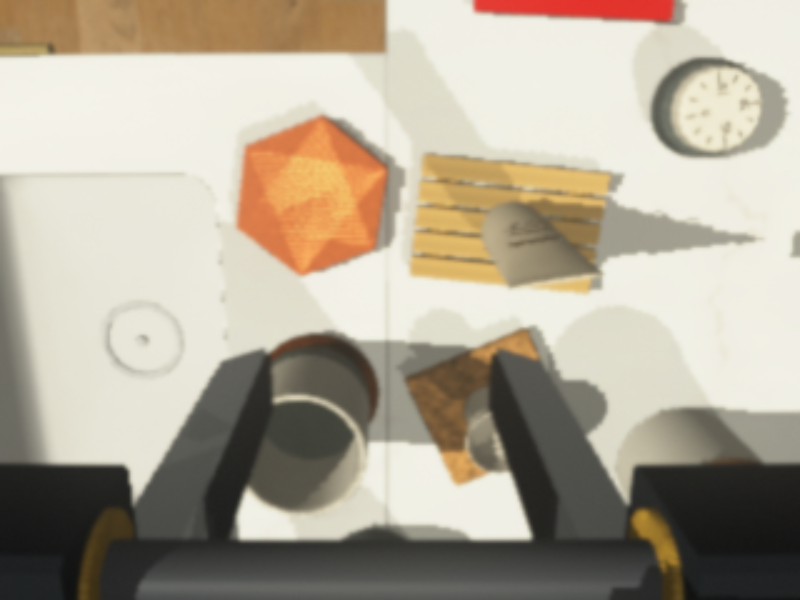

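The mug stands on the trivet (round edge at (320,340)), the hex tile is clear at (312,195), and the timer dial is at (717,108).

Run:
```python
from h import *
i,_=load("w6");d=onplane(i,[(386.8,113.2)],.036)[0];print("dial",d)
x,y=(d[0]+.385)/2,.4301
pick((x,y,.0433),0.)
place((.4443+(x-d[0])/2,.1723,.0553))
robot.move_ptp([.50,.17,.34],Rdown());robot.pause(.2);i,im=shot("wrist","w7")
robot.move_linear([.40,.45,.36],velocity=.3)
robot.pause(.2);it,t=shot("top","t7");_,s=shot("scene","s7")
A=cv2.resize(im[80:290,110:390],(400,300),interpolation=cv2.INTER_CUBIC);B=cv2.resize(s[120:300,140:340],(400,360))[:300];C=cv2.resize(t[120:270,200:400],(400,300))
j,k=shot("wrist","w8");D=cv2.resize(k[80:290,20:300],(400,300),interpolation=cv2.INTER_CUBIC)
cv2.imwrite("pics/c7.png",np.vstack([np.hstack([A,B]),np.hstack([C,D])]));print(st()['time'])
```

```text
dial [0.38554662 0.42726268 0.036     ]
grip False [0.3853 0.4301 0.0434] open 0.0544 F 30.00021368265152 t 59.1
lifted open 0.0544 [-0.7  0.3 -2.1] [ 0.03  0.03 -0.04]
placed True [0.4438 0.1721 0.0548]
t 65.4
67.6333
```

View pics/c7.png

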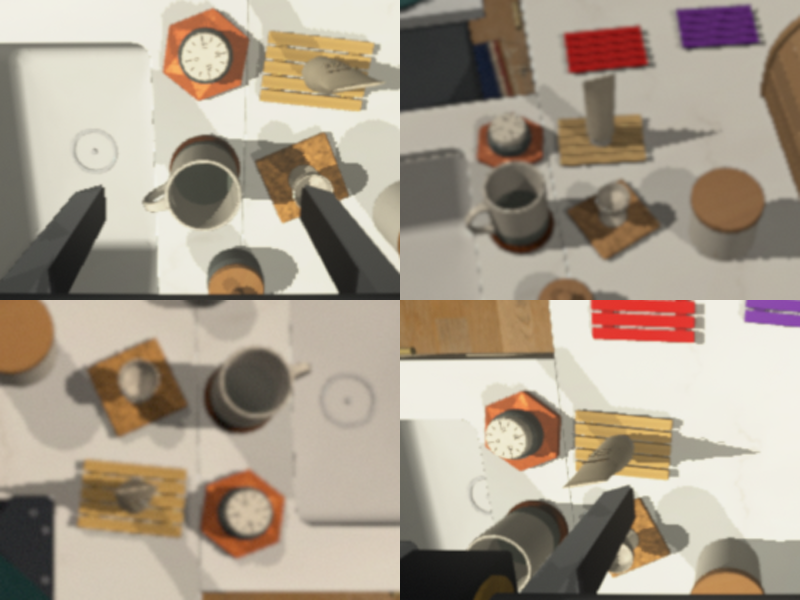

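All four stand upright on their own mats. I'll check the centring numerically with the composite's pixels.

Run:
```python
from h import *
a,_=load("w7");t,_=load("t7")
for n,p,q,z,c in(("mug",(252.4,215.8),(327.5,161.5),.104,(.586,.1715)),("timer",(253.5,117.8),(322.5,226.5),.048,(.4443,.1723)),("egg",None,(269,161),.062,(.599,.299))):
    Q=onplane(t,[q],z)[0,:2];P=Q if p is None else onplane(a,[p],z)[0,:2];print(n,P,Q,"off mm",((P-c)*1000).round(1),((Q-c)*1000).round(1))
    if p: print(tri([(a,[p]),(t,[q])]))
h=cv2.cvtColor(cv2.imread("pics/t7.png"),cv2.COLOR_BGR2HSV)
```

```text
mug [0.58337335 0.170134  ] [0.58303005 0.17128053] off mm [-2.6 -1.4] [-3.  -0.2]
(array([0.58394111, 0.17046111, 0.10162242]), np.float64(0.0004958660267268838))
timer [0.44139657 0.17183737] [0.44270161 0.17568276] off mm [-2.9 -0.5] [-1.6  3.4]
(array([0.44296943, 0.17193393, 0.026922  ]), np.float64(0.0006532687361183694))
egg [0.59425547 0.29853091] [0.59425547 0.29853091] off mm [-4.7 -0.5] [-4.7 -0.5]
```

All offsets are within 5 mm, against the 15 mm limit. Handing in.

```bash
python3 -c "
from rig import robot
print(robot.sign_off())"
```

```text
the job is handed in; nothing more can be done
None
```

The job is handed in after about 68 s: mug, egg cup, timer and tube each stand upright on their own mat, within about 5 mm of centre by my camera measurements, and the pot and jar were never touched; the judge's verdict was not shown.

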